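# Set up a brass tube and straightedge for measuring

## Robot

A 6-joint arm with a two-finger parallel gripper is mounted at the origin on the work surface. World frame = base frame: x ahead of the robot, y to its left, z up, the work surface at z = 0. Lengths are in m, angles in rad, forces in N, time in s.
With the tool pointing down it reaches from about 0.35 to 0.85 m from the base axis. Payload 8.1 kg.
Tool frame: the origin (TCP) lies midway between the tips of the shut fingers; the grasp point (between the pads) lies 19 mm behind it (bot.tcp_to_grasp is the z of the grasp point in the tool frame, in m); z points along the fingers, x is the direction in which the jaws open and shut, and the axes are right-handed (so a half turn about z gives the same grasp; the last joint's range is limited). The gripper opens to 93 mm and grips with 3 to 60 N. Pads are 15 mm wide; open, the fingers measure 128 mm over their backs; the gripper's body (75 mm by 188 mm) begins 65 mm behind the grasp point.
Start: joints at [-1.222, 0.13, 1.488, -0, 1.523, -0.085], TCP at [0.252, -0.544, 0.219] pointing down, gripper open.
Joint ranges: [-2.96, 2.96], [-0.89, 2.26], [0.02, 2.5], [-1.34, 4.48], [0, 2.73], [-2.66, 2.66]. Speed limits (rad/s): [2.39, 2.39, 2.79, 3.14, 3.14, 3.14].

## Interface

Orientations are given as a rotation vector (axis times angle).
In Python, from bench import bot gives the robot as it stands.
- The arm moves only by the tool carry_out, never from a script. Its argument "commands" is a list of rows, each a list of 3 entries, a list of its own where there are three numbers: the shift along the tool's x, y, z in units of 300 mm (1.0 is 300 mm), then the turn, a rotation vector about the tool's x, y, z in units of 180 degrees (1.0 is 180 degrees), then the opening, from 0 (shut) to 1 (fully open). A call has 1 to 12 rows; each row is the pose to reach, as a shift and turn from the pose commanded when the call began, along the tool's axes at that moment, turning the shorter way round; what a row does not reach only later rows make up. A row lasts 1/10 s, in which the tool goes at most 50 mm and 8.59 degrees, less where a joint would pass 70% of its speed; a pose out of reach is approached as far as the arm can. A call with a number of a shift or a turn outside -1 to 1 is refused whole. A call with a gripper value outside its range is refused whole. The fingers move at their own pace and stop on an object; "squeeze" is the grip in N (left out, the last holds). Time passes only in rows, so rows that repeat a pose let the fingers close. It gives the time, the measured TCP pose, the force and the opening at its end, in the units of the state.
- bot.get_state(): the state, without advancing time (a new reading comes with each control period).
- bot.read_camera(name): name is "scene" or "top" or "wrist"; returns the picture (480x640x3 uint8, red, green, blue); there is no depth.
- bot.camera_model(name): a dict with "fx", "fy", "cx", "cy" (pixels), "camera_from_world" (4x4, takes a point from world to camera coordinates); the wrist camera has in their place "T_tool_cam" (4x4, takes a point from camera to tool coordinates, whose origin is the TCP and whose axes are the tool frame's). Camera axes: x right, y up, looking along -z (the intrinsics and any distortion apply to the point x, -y, -z); pixel columns grow to the right and rows downward; lengths in m; the calibration is good to about 2 mm. A picture is of the moment at which its call begins: read the wrist's pose just before it. camera_model takes no time and is no camera call.
- bot.hand_in(): hands the job in, once; it reports no verdict.
The state is a dict: "clock": time; "q": joint angles; "qvel": joint speeds; "tau": joint torques, N m; "tool_pos": TCP position; "tool_rot": TCP orientation; "ft_force": force on the tool from outside, world axes, zero at the start; "wrist_torque": the same for the moment, N m; "grip_width": opening from 0.0 (shut) to 1.0 (fully open).
Only numpy, scipy, OpenCV 4.12 (cv2) and the standard library are available. Lean on these libraries where they do the work, as an engineer would, in place of code of your own. Each camera call takes 0.05 s, during which the arm holds its last target. There are 200 camera calls.

## Task

Set up the measuring rest: first lay the standing brass tube on its side in the two V rests with one end against the steel stop, and let go of it. Then lay the straightedge flat on the ledge, its long edge flush along the whole fence and its end against the same stop, so that the tube's length can be read off. Don't let the tube fall onto the bench, and leave the loupe, wooden box and screwdriver where they are.

Things in the scene. Friction and masses are not known exactly. Their poses are not given: they have to be found in the camera images.
- measuring_rest: Grey and steel measuring rest fixed to the bench. Origin on the bench top below the tube's seat, half-way along the base. y along its 240 mm length, x across, z up. In its frame (mm): base plate x -30..85, y -120..120, top z 14; two V rests over it; at +x of them a fence, then a ledge, flat, top z 31, x 40..85, full length; at the -y end a steel stop.
- seat (a point): Middle of the seated tube: (0, -35, 64) mm in the measuring rest's frame, axis along y. The two dark 90-degree V rests, open upwards, with clear space between and beyond them down to the base plate, are 10 mm thick along y, tips at z 68 mm, about 52 mm wide in x, centred at y -85 and y 15 mm.
- fence_mid (a point): On the fence's working face, half-way along, at ledge height: (40, 0, 31) mm in the measuring rest's frame. The steel fence is a straight rail x 30..40 mm, full length, top at z 40 mm, 9 mm above the ledge; its working face looks to +x. The straightedge goes on the +x side of it.
- stop_face (a point): On the stop's working face, which looks to +y: (0, -110, 64) mm in the measuring rest's frame, where the tube's end goes. The plate is 10 mm thick; its top is at z 82 mm for x -31..31 and at z 50 mm for x 31..85, where the straightedge's end goes.
- tube: Brass tube standing on its end on the bench: 24 mm outside diameter, 150 mm long, about 0.18 kg, both ends alike (either may be at the stop). Origin: centre of the end it stands on; z along the tube towards its upper end.
- tube_mid (a point): Middle of the tube on its axis, 75 mm from either end. Belongs at seat.
- straightedge: Steel straightedge lying flat: 200 mm long (its y), 30 mm wide (x), 6 mm thick, about 0.28 kg, ticks along both edges; at its middle a black grip block 14 mm (x) by 30 mm (y), top 36 mm above the underside. Either end and edge may be used. Origin: centre of the underside, z up. In place it is at (55, -10, 31) mm in the measuring rest's frame, parallel to it.
- loupe: Bystander: black eye loupe, 42 mm wide, 38 mm tall, standing beyond the rest. Origin: centre of its underside.
- wood_box: Bystander: closed wooden box, 92 x 152 x 46 mm, beyond the rest. Origin: centre of its underside.
- screwdriver: Bystander: small screwdriver 150 mm long lying beyond the rest. Its x axis runs along it, towards the blade.
Mind the look-alikes: they are no part of the job. What is shaped like the tube but red is not meant. Leave any pink look-alike of the straightedge alone.

How it is judged:
By the outcome, as a careful person would: the job done as asked, in the order asked, and still so for the second after the job is handed in, with the robot touching nothing.
It also fails if it takes over 61 s, if anything falls off the work surface, if the arm or the gripper's body presses on something with over 40 N, if the wrist force passes 120 N, or if a joint passes its speed limit or range.

## Working session

There is one attempt and no reset: what is moved stays moved. The work goes in short steps, Python scripts to look and compute and a tool call to move; the robot and the scene stay as the last step left them, time stands still between calls to the robot, and variables do not carry over. Pictures are saved under pics/ and viewed, about 8 in all and at most 12, crops included, and the job is handed in when it is done.

Besides the shell and the picture viewer there is one more tool, called after "Request:" in YAML: its name, and indented under it one key for each argument. carry_out: Moves the arm, as the interface text tells. Its arguments: {"type":"object","properties":{"commands":{"type":"array"},"squeeze":{"type":"number"}},"required":["commands"]}

```bash
mkdir -p pics; ls; python3 - <<'E'
from bench import bot
import cv2,numpy as np
np.set_printoptions(precision=4,suppress=True)
s=bot.get_state()
for k,v in s.items(): print(k,v)
for n in("scene","top","wrist"):
    cv2.imwrite(f"pics/{n}0.png",bot.read_camera(n)[...,::-1]); print(n,bot.camera_model(n))
E
```

```text
pics
clock 0.0
q [-1.2224  0.1312  1.4893 -0.      1.523  -0.0854]
qvel [-0.0016  0.0002  0.0001  0.0004  0.001   0.0005]
tau [  0.0015 -55.9838 -49.1757   0.0767   0.0353  -0.0001]
tool_pos [ 0.252  -0.5439  0.2176]
tool_rot [-2.6465  1.6907  0.0023]
ft_force [-0.1185 -0.3021  0.3164]
wrist_torque [-0.0085  0.0089 -0.0354]
grip_width 0.9991185716643552
scene {'fx': 576.4571987157059, 'fy': 576.4571987157059, 'cx': 318.9466646121862, 'cy': 244.88862191320177, 'camera_from_world': array([[-0.6413,  0.767 , -0.0217,  0.4225],
       [-0.5291, -0.4216,  0.7365,  0.2552],
       [ 0.5557,  0.4838,  0.6761, -1.5726],
       [ 0.    ,  0.    ,  0.    ,  1.    ]])}
top {'fx': 434.7308440558842, 'fy': 434.7308440558842, 'cx': 313.88305257858576, 'cy': 242.01099969286085, 'camera_from_world': array([[ 0.0143, -0.9996, -0.0254, -0.0434],
       [ 0.9945,  0.0116,  0.1037, -0.6277],
       [-0.1034, -0.0267,  0.9943, -1.0017],
       [ 0.    ,  0.    ,  0.    ,  1.    ]])}
wrist {'fx': 422.715296751536, 'fy': 422.715296751536, 'cx': 320.95977279668, 'cy': 240.91798493613382, 'T_tool_cam': array([[ 1.    ,  0.0007,  0.0003, -0.0013],
       [ 0.0007, -0.9705, -0.241 , -0.0667],
       [ 0.0002,  0.241 , -0.9705, -0.1648],
       [ 0.    ,  0.    ,  0.    ,  1.    ]])}
```

View pics/scene0.png

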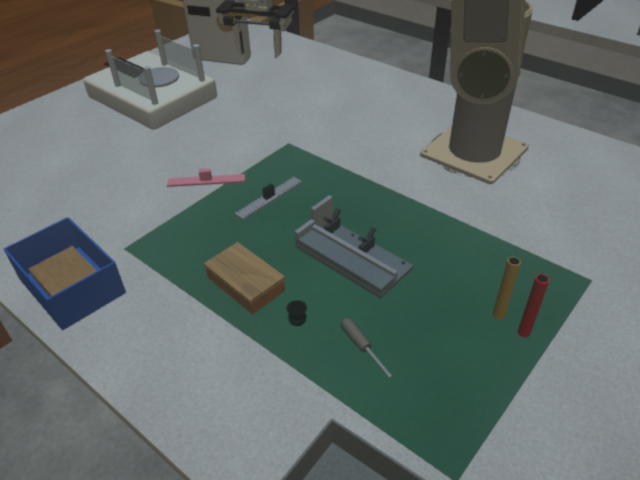

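View pics/top0.png

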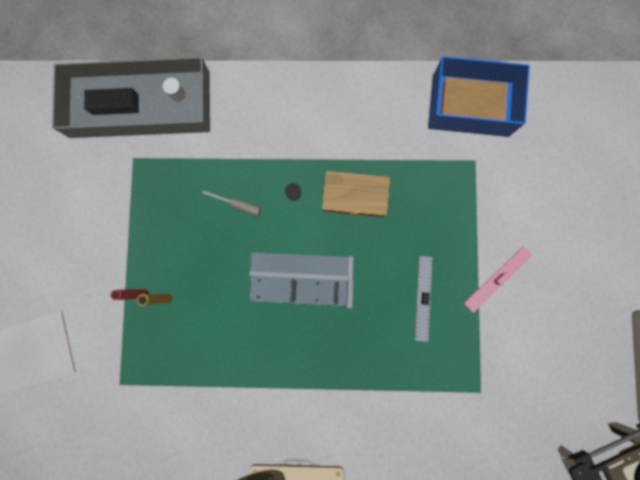

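The overviews show the candidates (top-camera pixels):
- **Tubes:** brass tube, top about (142,300) and base about (170,299). The red look-alike is at (115,294).
- **Straightedges:** steel one at (424,299), pink look-alike at (499,279).
- **Rest:** V rests at (293,290) and (336,292), fence at about row 274, stop at column 350. Its y is roughly world +y and its x roughly world +x.

I choose the brass tube and the grey straightedge. Next are close crops to check that choice.

```bash
python3 - <<'E'
import cv2,numpy as np
t=cv2.imread("pics/top0.png"); s=cv2.imread("pics/scene0.png")
def crop(im,x,y,w,h,f): 
    return cv2.resize(im[y:y+h,x:x+w],None,fx=f,fy=f,interpolation=cv2.INTER_CUBIC)
a=crop(t,240,240,130,75,6)          # 780x450
cv2.imwrite("pics/rest.png",a)
b=crop(t,105,280,80,40,5)  #400x200
c=crop(t,405,245,40,108,5) #200x540
d=crop(s,480,245,80,100,4) #320x400
o=np.zeros((600,620,3),np.uint8)
o[:200,:400]=b;o[:540,410:610]=c;o[200:600,:320]=d
cv2.imwrite("pics/mix.png",o)
E
```

```text
(no output)
```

View pics/rest.png

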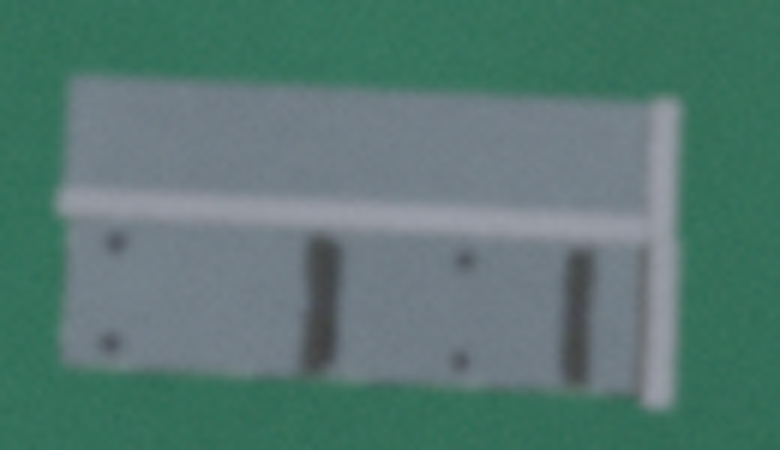

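View pics/mix.png

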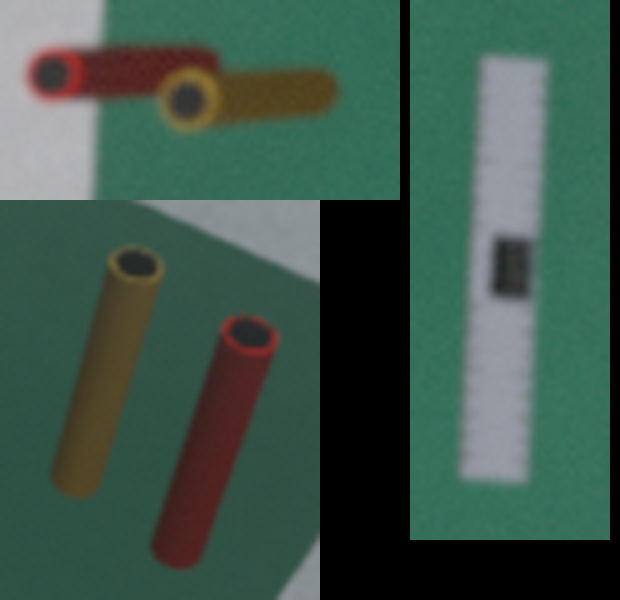

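The crops confirm the choice: brass tube with its top ring at crop (188,100), red one clearly separate at (55,73), and a steel straightedge with a black grip. The rest's corners and stop are clear. Now I fit the poses.

```bash
cat > h.py <<'E'
from bench import bot
import cv2,numpy as np
from scipy.optimize import least_squares
from scipy.spatial.transform import Rotation as R
np.set_printoptions(precision=4,suppress=True)
def proj(n,P,M=None,state=None):
    m=bot.camera_model(n); P=np.atleast_2d(P)
    if n=="wrist":
        T=np.eye(4);T[:3,:3]=R.from_rotvec(state["tool_rot"]).as_matrix();T[:3,3]=state["tool_pos"]
        C=np.linalg.inv(T@m["T_tool_cam"])
    else: C=m["camera_from_world"]
    c=P@C[:3,:3].T+C[:3,3]
    return np.c_[m["cx"]+m["fx"]*c[:,0]/-c[:,2], m["cy"]-m["fy"]*c[:,1]/-c[:,2]]
def pose(p,L):  # x,y,yaw ; L local in mm
    L=np.atleast_2d(np.array(L,float))/1e3
    c,s=np.cos(p[2]),np.sin(p[2])
    return L@np.array([[c,s,0],[-s,c,0],[0,0,1]])+[p[0],p[1],0]
def up(uv,x0,y0,f): return (np.array(uv,float)+.5)/f-.5+[x0,y0]
def fit(n,L,uv,p0,state=None,loss="linear"):
    r=least_squares(lambda p:(proj(n,pose(p,L),state=state)-uv).ravel(),p0,x_scale=[.01,.01,.1],loss=loss)
    return r.x, (proj(n,pose(r.x,L),state=state)-uv)
E
python3 - <<'E'
from h import *
L=[(85,120,31),(85,-110,50),(85,-120,50),(40,120,40),(30,120,40),(40,-110,40),(30,-110,40),(-30,120,14),(-31,-110,82),(-31,-120,82),(26,15,68),(-26,15,68),(26,-85,68),(-26,-85,68)]
uv=up([(70,76),(655,98),(682,99),(60,190),(58,213),(645,217),(643,237),(62,362),(643,408),(674,409),(323,237),(318,370),(580,248),(575,382)],240,240,6)
p,r=fit("top",L,uv,[.55,0,0]); print("rest",p,"yawdeg",np.degrees(p[2]));print(r.T)
L=[(15,100,6),(15,-100,6),(-15,-100,6),(-15,100,6)]
q=up([(70,56),(137,62),(117,482),(50,478)],405,245,5)
# image right=-y world, up=+x ; long axis ~ world x => yaw~-pi/2: local y->+x
Ls=[(-15,100,6),(15,100,6),(15,-100,6),(-15,-100,6)]
p,r=fit("top",Ls,q,[.55,-.25,-1.57]);print("edge",p,np.degrees(p[2]));print(r.T)
p2,r=fit("top",[(-7,15,36),(7,15,36),(7,-15,36),(-7,-15,36)],up([(84,236),(121,238),(117,298),(82,295)],405,245,5),p);print("grip",p2)
t=up([188,100],105,280,5); a=up([136,65],480,245,4); b=up([76,281],480,245,4)
r=least_squares(lambda p:np.r_[(proj("top",[p[0],p[1],.15])[0]-t),(proj("scene",[p[0],p[1],.15])[0]-a),(proj("scene",[p[0],p[1],0])[0]-b)],[.5,.3])
print("tube",r.x,r.fun)
s=bot.get_state();print(R.from_rotvec(s["tool_rot"]).as_matrix())
E
```

```text
rest [ 0.5134 -0.0037 -0.0343] yawdeg -1.965589139719042
[[ 0.2178 -0.2702 -0.4622  0.0301  0.0921  0.387   0.546  -0.2955  0.3929
  -0.2714 -0.4898 -0.8856  0.5851  0.4238]
 [-0.1843  0.0843  0.1187 -0.4412 -0.0177 -0.2416  0.7158  0.537  -0.6101
  -0.5507 -0.3907  0.4466 -0.0976  0.6555]]
edge [ 0.4992 -0.2981 -1.6299] -93.38613039835619
[[ 0.4517 -0.4551 -0.3293  0.3345]
 [ 0.2089 -0.1033  0.0432 -0.1424]]
grip [ 0.5002 -0.2948 -1.6342]
tube [0.4893 0.3218] [-0.8217  0.4632 -0.1424 -0.0446 -0.7349  0.1618]
[[ 0.4203 -0.9074 -0.0005]
 [-0.9074 -0.4203  0.0013]
 [-0.0014 -0.0001 -1.    ]]
```

```bash
cat >> h.py <<'E'
REST=np.array([.5134,-.0037,-.0343])
def rot(tilt,yaw): # tool x at azimuth yaw, tilted by tilt (deg) about tool x from straight down (+ = points to tool -y side)
    return R.from_euler("z",yaw)*R.from_matrix(np.diag([1.,-1,-1]))*R.from_euler("x",tilt,degrees=True)
def go(grasp,tilt,yaw,off=.019): # grasp point world -> command numbers
    s=bot.get_state(); Rc=R.from_rotvec(s["tool_rot"]); Rt=rot(tilt,yaw)
    tcp=np.array(grasp)+Rt.apply([0,0,off])
    d=Rc.inv().apply(tcp-s["tool_pos"]); w=(Rc.inv()*Rt).as_rotvec()
    print("shift",np.round(d/.3,4),"turn",np.round(w/np.pi,4),"rows>=",np.linalg.norm(d)/.05,np.degrees(np.linalg.norm(w))/8.59,"tcp",tcp)
def st():
    s=bot.get_state(); Rc=R.from_rotvec(s["tool_rot"])
    print("t",round(s["clock"],2),"q",s["q"],"pos",s["tool_pos"],"grasp",s["tool_pos"]-Rc.apply([0,0,.019]),"F",s["ft_force"],"T",s["wrist_torque"],"w",round(s["grip_width"]*93,1)); return s
E
python3 -c "
from h import *
go([.52,-.03,.36],0,-.034)"
```

```text
shift [-1.1799 -1.5307 -0.4088] turn [-0.0003  0.0004 -0.3511] rows>= 11.85267106736266 7.3572466558114895 tcp [ 0.52  -0.03   0.341]
```

Request:
carry_out:
  commands:
    - [[-0.6, -0.77, -0.41], [0, 0, -0.35], 1]
    - [[-0.6, -0.77, -0.41], [0, 0, -0.35], 1]
    - [[-0.6, -0.77, -0.41], [0, 0, -0.35], 1]
    - [[-0.6, -0.77, -0.41], [0, 0, -0.35], 1]
    - [[-0.6, -0.77, -0.41], [0, 0, -0.35], 1]
    - [[-0.6, -0.77, -0.41], [0, 0, -0.35], 1]
    - [[-0.6, -0.77, -0.41], [0, 0, -0.35], 1]
    - [[-0.6, -0.77, -0.41], [0, 0, -0.35], 1]

```text
clock: 0.95
tool_pos: [0.3878, -0.282, 0.3436]
tool_rot: [3.14, -0.044, 0.004]
ft_force: [-0.4, -0.8, 0.0]
grip_width: 1.005
```

```bash
python3 -c "
from h import *
st()
go([.52,-.03,.36],0,-.034)"
```

```text
t 0.95 q [-0.7363 -0.2175  1.601   0.0007  1.755  -0.7081] pos [ 0.3878 -0.282   0.3436] grasp [ 0.3877 -0.282   0.3626] F [-0.3612 -0.7848  0.0289] T [-0.0243 -0.0916 -0.0497] w 93.5
shift [ 0.417  -0.8521  0.0085] turn [ 0.0005 -0.0009  0.0019] rows>= 5.692046339149439 0.0448757336454128 tcp [ 0.52  -0.03   0.341]
```

Request:
carry_out:
  commands:
    - [[0.42, -0.85, 0], [0, 0, 0], 1]
    - [[0.42, -0.85, 0], [0, 0, 0], 1]
    - [[0.42, -0.85, 0], [0, 0, 0], 1]
    - [[0.42, -0.85, 0], [0, 0, 0], 1]
    - [[0.42, -0.85, 0], [0, 0, 0], 1]
    - [[0.42, -0.85, 0], [0, 0, 0], 1]
    - [[0.42, -0.85, 0], [0, 0, 0], 1]
    - [[0.42, -0.85, 0], [0, 0, 0], 1]

```text
clock: 1.75
tool_pos: [0.5215, -0.0332, 0.3411]
tool_rot: [3.141, -0.056, -0.002]
ft_force: [-0.3, -0.3, 0.8]
grip_width: 0.996
```

```bash
python3 -c "
from h import *
s=st()
im=bot.read_camera('wrist')
np.save('w1.npy',np.r_[s['tool_pos'],s['tool_rot']])
cv2.imwrite('pics/w1.png',im[...,::-1])
# next: pre-grasp 90 mm back from tube
th=np.radians(30);d=np.array([.034*np.cos(th),np.cos(th),-np.sin(th)])
go(np.array([.489,.322,.09])-.1*d,60,-.034)
"
```

```text
t 1.75 q [-0.1615 -0.0958  1.4963 -0.0003  1.7422 -0.1262] pos [ 0.5215 -0.0332  0.3411] grasp [ 0.5216 -0.0332  0.3601] F [-0.3323 -0.3016  0.8188] T [-0.052  -0.0644 -0.0136] w 92.7
shift [-0.1503 -0.9485  0.7024] turn [ 0.3334 -0.0002 -0.001 ] rows>= 7.1388834621636565 6.98733467217961 tcp [0.4866 0.2518 0.1305]
```

View pics/w1.png

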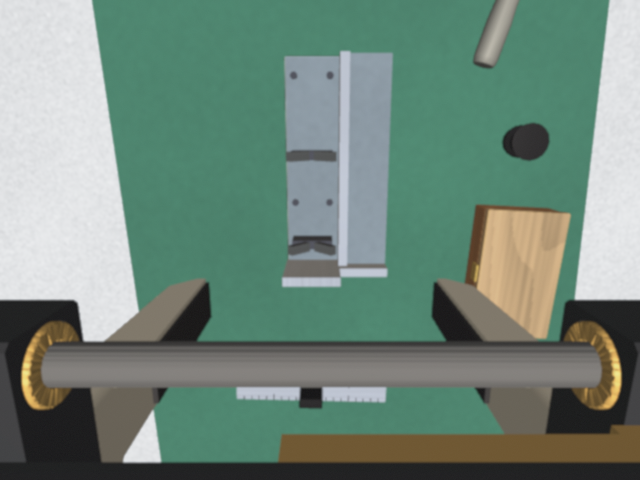

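The wrist view is sharp: ledge corner (393,53), fence end (341–350,51), base corner (285,57), stop top row 286 at columns 283–340, V tips at about rows 155 and 248. I refit the rest from these.

```bash
python3 - <<'E'
from h import *
w=np.load('w1.npy'); s=dict(tool_pos=w[:3],tool_rot=w[3:])
L=[(85,120,31),(40,120,40),(30,120,40),(-30,120,14),(85,-110,50),(85,-120,50),(-31,-120,82),(31,-120,82),(-31,-110,82),(40,-110,40)]
uv=np.array([(393,53),(350,51),(341,51),(285,57),(386,268),(386,276),(283,286.5),(340,286.5),(284,277),(348,266)],float)
p,r=fit("wrist",L,uv,REST,state=s,loss="soft_l1");print(p,np.degrees(p[2]));print(r.T)
E
```

```text
[ 0.5122 -0.0007 -0.0367] -2.102197853602266
[[ 0.1976  0.5835 -0.2084 -0.7812  1.4518  1.1121 -0.5825  0.801  -1.785
  -0.9124]
 [-0.6176 -0.3269 -0.3315 -1.6562  0.6806  1.0895  0.2651  0.3177  0.8253
   0.0004]]
```

Request:
carry_out:
  commands:
    - [[-0.1, -0.3, 0], [0.1, 0, 0], 1]
    - [[-0.15, -0.95, 0.4], [0.333, 0, 0], 1]
    - [[-0.15, -0.95, 0.4], [0.333, 0, 0], 1]
    - [[-0.15, -0.95, 0.4], [0.333, 0, 0], 1]
    - [[-0.15, -0.95, 0.4], [0.333, 0, 0], 1]
    - [[-0.15, -0.95, 0.4], [0.333, 0, 0], 1]
    - [[-0.15, -0.95, 0.4], [0.333, 0, 0], 1]
    - [[-0.15, -0.95, 0.4], [0.333, 0, 0], 1]
    - [[-0.15, -0.95, 0.4], [0.333, 0, 0], 1]

```text
clock: 2.7
tool_pos: [0.4877, 0.2509, 0.2212]
tool_rot: [-2.098, 0.043, -0.022]
ft_force: [-0.3, 0.1, 1.6]
grip_width: 1.0
```

```bash
python3 - <<'E'
from h import *
s=st()
im=bot.read_camera('wrist')
np.save('w2.npy',np.r_[s['tool_pos'],s['tool_rot']])
cv2.imwrite('pics/w2.png',im[...,::-1])
print(proj("wrist",[[.489,.322,0],[.489,.322,.15]],state=s))
E
```

```text
t 2.7 q [-0.2631 -0.015   1.993   1.0017  1.5478 -0.4594] pos [0.4877 0.2509 0.2212] grasp [0.487  0.2345 0.2308] F [-0.2882  0.0543  1.617 ] T [-0.3953 -0.0287 -0.062 ] w 93.0
[[319.9128 389.1517]
 [319.181  280.65  ]]
```

View pics/w2.png

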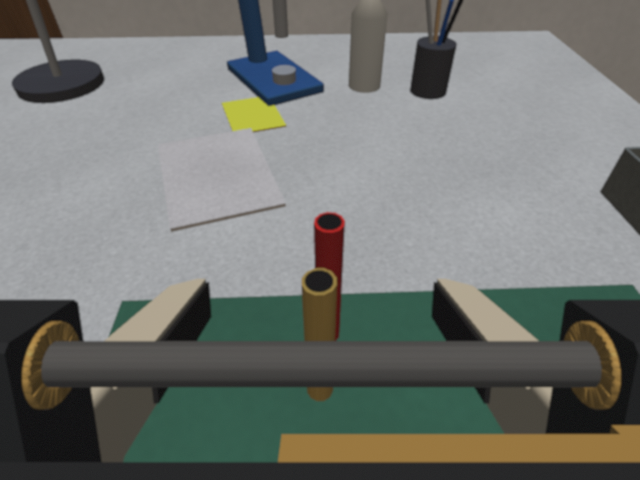

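The brass tube's top is at (320,281), against (319.2,280.7) predicted, so the tube estimate holds. The red one stands behind it, top at (329,221).

```bash
sed -i 's/^REST=.*/REST=np.array([.5124,-.0012,-.036])/' h.py; python3 - <<'E'
from h import *
go([.4862,.235,.14],60,-.036); go([.489,.322,.09],60,-.036)
m=bot.camera_model("top"); C=m["camera_from_world"]
t=up([55,73],105,280,5)
r=least_squares(lambda p:proj("top",[p[0],p[1],.15])[0]-t,[.5,.37]);print("red",r.x)
E
```

```text
shift [-0.0072  0.2652  0.1566] turn [ 0.0016 -0.0012  0.0001] rows>= 1.8484752597109035 0.04242443837907275 tcp [0.4868 0.2514 0.1305]
shift [-0.0096  0.2628  0.4912] turn [ 0.0016 -0.0012  0.0001] rows>= 3.342916594442721 0.04242443837907275 tcp [0.4896 0.3384 0.0805]
red [0.5007 0.3772]
```

Request:
carry_out:
  commands:
    - [[-0.008, 0.14, 0.08], [0, 0, 0], 1]
    - [[-0.008, 0.264, 0.157], [0, 0, 0], 1]
    - [[-0.008, 0.264, 0.157], [0, 0, 0], 1]
    - [[-0.009, 0.264, 0.25], [0, 0, 0], 1]
    - [[-0.009, 0.264, 0.34], [0, 0, 0], 1]
    - [[-0.0096, 0.263, 0.42], [0, 0, 0], 1]
    - [[-0.0096, 0.263, 0.491], [0, 0, 0], 1]
    - [[-0.0096, 0.263, 0.491], [0, 0, 0], 1]
    - [[-0.0096, 0.263, 0.491], [0, 0, 0], 1]
  squeeze: 25

```text
clock: 3.65
tool_pos: [0.4898, 0.3406, 0.083]
tool_rot: [-2.095, 0.035, -0.027]
ft_force: [0.2, 0.0, 0.3]
grip_width: 1.0
```

Request:
carry_out:
  commands:
    - [[0, 0, 0], [0, 0, 0], 0.5]
    - [[0, 0, 0], [0, 0, 0], 0.3]
    - [[0, 0, 0], [0, 0, 0], 0.15]
    - [[0, 0, 0], [0, 0, 0], 0.15]
    - [[0, 0, 0], [0, 0, 0], 0.15]
    - [[0, 0, 0], [0, 0, 0], 0.15]
    - [[0, 0, 0], [0, 0, 0], 0.1]
    - [[0, 0, 0], [0, 0, 0], 0.1]

```text
clock: 4.45
tool_pos: [0.4877, 0.3406, 0.0795]
tool_rot: [-2.095, 0.039, -0.022]
ft_force: [-0.5, 1.1, -0.1]
grip_width: 0.365
```

```bash
python3 - <<'E'
from h import *
s=st()
cv2.imwrite('pics/w3.png',bot.read_camera('wrist')[...,::-1])
go([.489,.30,.24],60,-.036); 
E
```

```text
t 4.45 q [-0.0781  0.254   2.0252  1.1343  1.2671 -0.6512] pos [0.4877 0.3406 0.0795] grasp [0.4871 0.3242 0.089 ] F [-0.508   1.1384 -0.1033] T [-0.3856 -0.0476  0.0149] w 33.9
shift [ 0.0094 -0.3955 -0.3217] turn [ 0.0003 -0.0004 -0.0003] rows>= 3.0591912619945285 0.011684376127994238 tcp [0.4896 0.3164 0.2305]
```

Request:
carry_out:
  commands:
    - [[0, 0, 0], [0, 0, 0], 0.1]
    - [[0, 0, 0], [0, 0, 0], 0.1]
    - [[0, 0, 0], [0, 0, 0], 0.1]
    - [[0, 0, 0], [0, 0, 0], 0.1]
    - [[0, 0, 0], [0, 0, 0], 0.1]
    - [[0, 0, 0], [0, 0, 0], 0.1]
  squeeze: 25

```text
clock: 5.1
tool_pos: [0.4877, 0.3406, 0.0795]
tool_rot: [-2.095, 0.039, -0.023]
ft_force: [-0.2, -0.0, -0.9]
grip_width: 0.252
```

```bash
python3 - <<'E'
from h import *
s=st()
go(s["tool_pos"]-R.from_rotvec(s["tool_rot"]).apply([0,0,.019])+[0,-.02,.15],60,-.036)
E
```

```text
t 5.1 q [-0.0781  0.2538  2.0252  1.1343  1.267  -0.6512] pos [0.4877 0.3406 0.0795] grasp [0.4871 0.3242 0.089 ] F [-0.2438 -0.0151 -0.8551] T [-0.5358 -0.0765  0.0218] w 23.4
shift [ 0.0024 -0.3994 -0.3082] turn [ 0.0004 -0.0004 -0.0002] rows>= 3.0268933711147152 0.012304801258395696 tcp [0.4877 0.3206 0.2295]
```

Request:
carry_out:
  commands:
    - [[0, -0.09, -0.05], [0, 0, 0], 0.1]
    - [[0, -0.22, -0.125], [0, 0, 0], 0.1]
    - [[0, -0.34, -0.2], [0, 0, 0], 0.1]
    - [[0, -0.433, -0.25], [0, 0, 0], 0.1]
    - [[0, -0.433, -0.25], [0, 0, 0], 0.1]
    - [[0, -0.433, -0.25], [0, 0, 0], 0.1]

```text
clock: 5.7
tool_pos: [0.4879, 0.3406, 0.2299]
tool_rot: [-2.096, 0.038, -0.025]
ft_force: [-0.6, 0.4, -1.3]
grip_width: 0.251
```

```bash
cat >> h.py <<'E'
def inrest(P): # world -> rest mm
    c,s_=np.cos(REST[2]),np.sin(REST[2]); d=(np.array(P)-[REST[0],REST[1],0])*1e3
    return np.array([c*d[0]+s_*d[1],-s_*d[0]+c*d[1],d[2]])
E
python3 - <<'E'
from h import *
s=st()
h=pose(REST,[0,-14,150])[0]; print(h)
go(h,-30,REST[2])
E
```

```text
t 5.7 q [-0.0778 -0.0418  2.0032  1.0669  1.4107 -0.3622] pos [0.4879 0.3406 0.2299] grasp [0.4873 0.3242 0.2394] F [-0.5879  0.4305 -1.2535] T [-0.6081 -0.0773  0.031 ] w 23.3
[ 0.5119 -0.0152  0.15  ]
shift [ 0.1234  0.8868 -0.889 ] turn [-0.4995 -0.0008 -0.0003] rows>= 7.570481547001049 10.465817174184716 tcp [ 0.5116 -0.0247  0.1335]
```

Request:
carry_out:
  commands:
    - [[0.04, 0.25, -0.25], [-0.15, 0, 0], 0.1]
    - [[0.12, 0.887, -0.889], [-0.5, 0, 0], 0.1]
    - [[0.12, 0.887, -0.889], [-0.5, 0, 0], 0.1]
    - [[0.12, 0.887, -0.889], [-0.5, 0, 0], 0.1]
    - [[0.12, 0.887, -0.889], [-0.5, 0, 0], 0.1]
    - [[0.12, 0.887, -0.889], [-0.5, 0, 0], 0.1]
    - [[0.12, 0.887, -0.889], [-0.5, 0, 0], 0.1]
    - [[0.12, 0.887, -0.889], [-0.5, 0, 0], 0.1]
    - [[0.12, 0.887, -0.889], [-0.5, 0, 0], 0.1]
    - [[0.12, 0.887, -0.889], [-0.5, 0, 0], 0.1]
    - [[0.12, 0.887, -0.889], [-0.5, 0, 0], 0.1]
    - [[0.12, 0.887, -0.889], [-0.5, 0, 0], 0.1]

```text
clock: 6.9
tool_pos: [0.5077, -0.0229, 0.1288]
tool_rot: [2.614, -0.04, -0.022]
ft_force: [0.6, 0.4, -1.7]
grip_width: 0.251
```

Request:
carry_out:
  commands:
    - [[0, 0, 0], [0, 0, 0], 0.1]
    - [[0, 0, 0], [0, 0, 0], 0.1]

```text
clock: 7.1
tool_pos: [0.5098, -0.025, 0.1324]
tool_rot: [2.618, -0.05, -0.015]
ft_force: [-0.7, 0.5, -1.7]
grip_width: 0.253
```

```bash
python3 - <<'E'
from h import *
s=st()
g=s["tool_pos"]-R.from_rotvec(s["tool_rot"]).apply([0,0,.019]); print(inrest(g))
a=bot.read_camera('wrist')[...,::-1]; b=bot.read_camera('scene')[...,::-1]
cv2.imwrite('pics/w4.png',a)
c=cv2.resize(b[170:300,270:430],None,fx=5,fy=4.6,interpolation=cv2.INTER_CUBIC)
cv2.imwrite('pics/s4.png',c)
go(pose(REST,[0,-14,70])[0],-30,REST[2])
E
```

```text
t 7.1 q [ 0.2113  0.0852  1.7935 -0.5109  1.4261  0.3667] pos [ 0.5098 -0.025   0.1324] grasp [ 0.5102 -0.0156  0.1489] F [-0.6883  0.5096 -1.7226] T [ 0.2832 -0.0662  0.0581] w 23.5
[ -1.6832 -14.4328 148.8808]
shift [ 0.0042 -0.1349  0.2287] turn [-0.0001  0.0003 -0.001 ] rows>= 1.5933644930916429 0.021693480192793164 tcp [ 0.5116 -0.0247  0.0535]
```

View pics/w4.png

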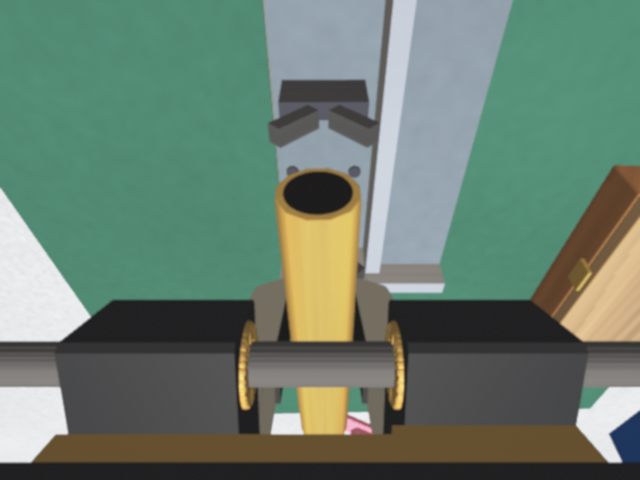

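The tube hangs level in the gripper over the rest. Its upper end is at about (318,195), and the y=15 V shows at about (323,120). I compare this with projections before lowering.

```bash
python3 - <<'E'
from h import *
s=st()
L=[(26,20,68),(-26,20,68),(26,10,68),(-26,10,68),(85,-120,50),(85,-110,50),(40,-20,40),(30,-20,40),(85,0,31)]
print(np.c_[L,proj("wrist",pose(REST,L),state=s)])
Rc=R.from_rotvec(s["tool_rot"]);g=s["tool_pos"]-Rc.apply([0,0,.019])
a=rot(-30,REST[2]).apply([0,-np.cos(np.radians(30)),-.5]);print("axis",a)
e=g+.061*np.array(a); print("tube end px",proj("wrist",e,state=s), "ends y",inrest(g+.061*a),inrest(g-.089*a))
E
```

```text
t 7.2 q [ 0.2109  0.0843  1.7931 -0.5114  1.4263  0.3674] pos [ 0.5102 -0.0254  0.1332] grasp [ 0.5106 -0.0159  0.1497] F [-0.0582  0.0545 -1.2189] T [ 0.3024 -0.0816  0.0281] w 23.6
[[  26.       20.       68.      381.2155  129.5846]
 [ -26.       20.       68.      267.5554  130.0371]
 [  26.       10.       68.      379.2109  148.6407]
 [ -26.       10.       68.      269.4874  149.067 ]
 [  85.     -120.       50.      442.3376  292.7672]
 [  85.     -110.       50.      445.1231  283.7101]
 [  40.      -20.       40.      394.0196  168.0342]
 [  30.      -20.       40.      376.4915  168.1006]
 [  85.        0.       31.      477.5865  128.0796]]
axis [0.036  0.9994 0.    ]
tube end px [[321.7906 193.4295]] ends y [ -1.2983  46.2499 149.6565] [  -1.2983 -103.7501  149.6565]
```

View pics/s4.png

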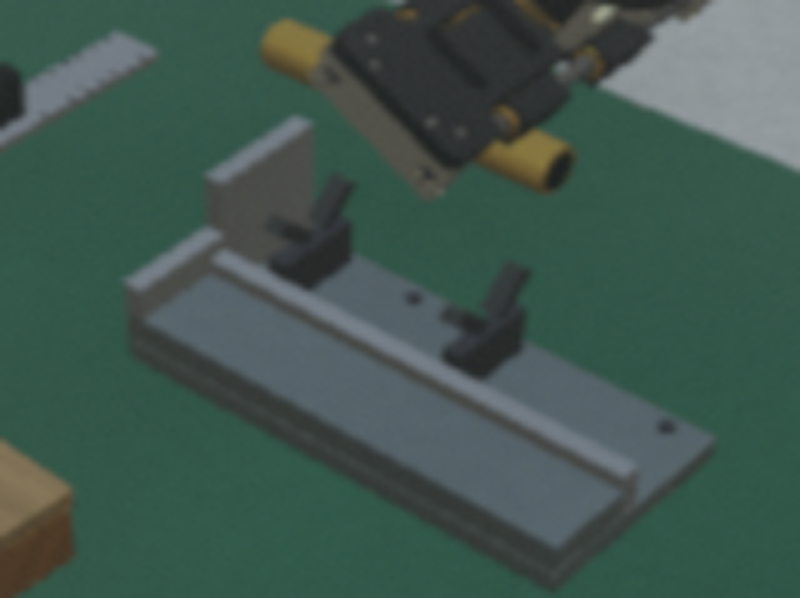

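Request:
carry_out:
  commands:
    - [[0.003, -0.04, 0.07], [0, 0, 0], 0.1]
    - [[0.006, -0.09, 0.155], [0, 0, 0], 0.1]
    - [[0.006, -0.12, 0.21], [0, 0, 0], 0.1]
    - [[0.006, -0.133, 0.231], [0, 0, 0], 0.1]
    - [[0.006, -0.133, 0.231], [0, 0, 0], 0.1]
    - [[0.006, -0.133, 0.231], [0, 0, 0], 0.1]

```text
clock: 7.8
tool_pos: [0.5127, -0.025, 0.0541]
tool_rot: [2.617, -0.05, -0.011]
ft_force: [0.4, -0.8, -2.0]
grip_width: 0.252
```

```bash
cat >> h.py <<'E'
def chk():
    s=st(); print("grasp in rest",inrest(s["tool_pos"]-R.from_rotvec(s["tool_rot"]).apply([0,0,.019]))); return s
E
python3 - <<'E'
from h import *
chk()
E
```

```text
t 7.8 q [ 0.2115  0.1978  1.8293 -0.5287  1.2957  0.4437] pos [ 0.5127 -0.025   0.0541] grasp [ 0.513  -0.0154  0.0705] F [ 0.4464 -0.8065 -2.0278] T [ 0.3614 -0.0879 -0.0215] w 23.5
grasp in rest [  1.107  -14.2144  70.5209]
```

Request:
carry_out:
  commands:
    - [[0, -0.005, 0.0087], [0, 0, 0], 0.1]
    - [[0, -0.0075, 0.013], [0, 0, 0], 0.1]
    - [[0, -0.0075, 0.013], [0, 0, 0], 0.1]

```text
clock: 8.1
tool_pos: [0.5121, -0.0246, 0.0487]
tool_rot: [2.617, -0.049, -0.012]
ft_force: [0.2, -0.2, -0.4]
grip_width: 0.255
```

Request:
carry_out:
  commands:
    - [[0, -0.0017, 0.0029], [0, 0, 0], 0.1]
    - [[0, -0.0017, 0.0029], [0, 0, 0], 0.1]

```text
clock: 8.3
tool_pos: [0.5119, -0.0246, 0.0474]
tool_rot: [2.617, -0.049, -0.013]
ft_force: [-0.2, 0.0, -1.7]
grip_width: 0.253
```

```bash
python3 -c "
from h import *
chk()"
```

```text
t 8.3 q [ 0.2124  0.2079  1.8322 -0.5302  1.286   0.4498] pos [ 0.5119 -0.0246  0.0474] grasp [ 0.5122 -0.0151  0.0638] F [-0.211   0.0313 -1.6616] T [ 0.3688 -0.0967  0.0091] w 23.6
grasp in rest [  0.3355 -13.9244  63.8076]
```

Request:
carry_out:
  commands:
    - [[0, -0.0017, 0.0029], [0, 0, 0], 0.1]
    - [[0, -0.0017, 0.0029], [0, 0, 0], 0.1]

```text
clock: 8.5
tool_pos: [0.5118, -0.0247, 0.0463]
tool_rot: [2.616, -0.049, -0.013]
ft_force: [-0.1, -0.5, -0.8]
grip_width: 0.251
```

Request:
carry_out:
  commands:
    - [[0, -0.0017, 0.0029], [0, 0, 0], 0.1]
    - [[0, -0.0017, 0.0029], [0, 0, 0], 0.1]

```text
clock: 8.7
tool_pos: [0.5119, -0.0247, 0.046]
tool_rot: [2.616, -0.049, -0.013]
ft_force: [-4.1, 2.8, 6.1]
grip_width: 0.253
```

Contact with the V shows as +8 N up and -4 N in x. I ease over 1 mm to -x and slide the tube towards the stop.

Request:
carry_out:
  commands:
    - [[-0.003, 0, 0], [0, 0, 0], 0.1]
    - [[-0.003, 0.006, 0.003], [0, 0, 0], 0.1]
    - [[-0.003, 0.012, 0.006], [0, 0, 0], 0.1]
    - [[-0.003, 0.012, 0.006], [0, 0, 0], 0.1]

```text
clock: 9.1
tool_pos: [0.5109, -0.0289, 0.0456]
tool_rot: [2.617, -0.049, -0.013]
ft_force: [1.1, 1.0, 0.6]
grip_width: 0.25
```

Request:
carry_out:
  commands:
    - [[0, 0.003, 0.0017], [0, 0, 0], 0.1]
    - [[0, 0.003, 0.0017], [0, 0, 0], 0.1]

```text
clock: 9.3
tool_pos: [0.5109, -0.0298, 0.0456]
tool_rot: [2.617, -0.049, -0.013]
ft_force: [-0.9, 0.2, 1.8]
grip_width: 0.251
```

```bash
python3 -c "
from h import *
chk()"
```

```text
t 9.3 q [ 0.2034  0.2045  1.8398 -0.5329  1.2782  0.4452] pos [ 0.5109 -0.0298  0.0456] grasp [ 0.5112 -0.0203  0.0621] F [-0.8789  0.2217  1.7975] T [ 0.2569 -0.0961 -0.1233] w 23.3
grasp in rest [ -0.488  -19.1332  62.0691]
```

Request:
carry_out:
  commands:
    - [[0, 0.003, 0.0017], [0, 0, 0], 0.1]
    - [[0, 0.003, 0.0017], [0, 0, 0], 0.1]

```text
clock: 9.5
tool_pos: [0.5108, -0.0308, 0.0457]
tool_rot: [2.617, -0.049, -0.013]
ft_force: [0.3, 2.0, 1.2]
grip_width: 0.251
```

Request:
carry_out:
  commands:
    - [[0, 0.003, 0.0017], [0, 0, 0], 0.1]
    - [[0, 0.003, 0.0017], [0, 0, 0], 0.1]

```text
clock: 9.7
tool_pos: [0.5108, -0.0318, 0.0456]
tool_rot: [2.617, -0.049, -0.013]
ft_force: [-0.9, 1.2, 0.5]
grip_width: 0.25
```

Request:
carry_out:
  commands:
    - [[0, 0.003, 0.0017], [0, 0, 0], 0.1]
    - [[0, 0.003, 0.0017], [0, 0, 0], 0.1]

```text
clock: 9.9
tool_pos: [0.5108, -0.0326, 0.0456]
tool_rot: [2.617, -0.049, -0.013]
ft_force: [0.2, 3.7, 0.4]
grip_width: 0.254
```

Request:
carry_out:
  commands:
    - [[0, 0.003, 0.0017], [0, 0, 0], 0.1]
    - [[0, 0.003, 0.0017], [0, 0, 0], 0.1]

```text
clock: 10.1
tool_pos: [0.5109, -0.0327, 0.0456]
tool_rot: [2.619, -0.049, -0.012]
ft_force: [-0.4, 9.2, 2.4]
grip_width: 0.252
```

Request:
carry_out:
  commands:
    - [[0, 0.003, 0.0017], [0, 0, 0], 0.1]
    - [[0, 0.003, 0.0017], [0, 0, 0], 0.1]

```text
clock: 10.3
tool_pos: [0.5109, -0.0327, 0.0454]
tool_rot: [2.62, -0.049, -0.012]
ft_force: [-1.6, 15.0, 3.4]
grip_width: 0.253
```

The tube is against the stop: 15 N and no further motion. Releasing.

Request:
carry_out:
  commands:
    - [[0, 0, 0], [0, 0, 0], 0.28]
    - [[0, 0, 0], [0, 0, 0], 0.32]
    - [[0, 0, 0], [0, 0, 0], 0.4]
    - [[0, 0, 0], [0, 0, 0], 0.45]
    - [[0, 0, 0], [0, 0, 0], 0.45]
    - [[0, 0, 0], [0, 0, 0], 0.45]

```text
clock: 10.9
tool_pos: [0.5105, -0.035, 0.0456]
tool_rot: [2.616, -0.049, -0.013]
ft_force: [0.2, -0.3, 0.6]
grip_width: 0.451
```

```bash
python3 -c "
from h import *
chk()"
```

```text
t 10.9 q [ 0.1941  0.2004  1.8447 -0.5351  1.2737  0.438 ] pos [ 0.5105 -0.035   0.0456] grasp [ 0.5109 -0.0255  0.0621] F [ 0.2088 -0.2514  0.5806] T [ 0.1623 -0.071   0.0057] w 41.9
grasp in rest [ -0.6546 -24.3562  62.0567]
```

Request:
carry_out:
  commands:
    - [[0, 0, -0.08], [0, 0, 0], 0.45]
    - [[0, 0, -0.22], [0, 0, 0], 0.45]
    - [[0, 0, -0.38], [0, 0, 0], 0.45]
    - [[0, 0, -0.45], [0, 0, 0], 0.6]
    - [[0, 0, -0.45], [0, 0, 0], 0.6]
    - [[0, 0, -0.45], [0, 0, 0], 0.6]

```text
clock: 11.5
tool_pos: [0.5131, 0.0327, 0.1621]
tool_rot: [2.617, -0.048, -0.013]
ft_force: [0.0, -1.0, -0.1]
grip_width: 0.594
```

```bash
python3 -c "
from h import *
s=chk()
np.save('w5.npy',np.r_[s['tool_pos'],s['tool_rot']])
cv2.imwrite('pics/w5.png',bot.read_camera('wrist')[...,::-1])
L=[(0,40,64),(0,40,76),(0,-110,76)]
print(proj('wrist',pose(REST,L),state=s))
go([.5,-.297,.22],0,-1.63)"
```

```text
t 11.5 q [ 0.3122  0.1135  1.7062 -0.4907  1.5235  0.4234] pos [0.5131 0.0327 0.1621] grasp [0.5135 0.0422 0.1786] F [ 0.0314 -1.0179 -0.1459] T [ 0.253  -0.0995 -0.0025] w 55.2
grasp in rest [ -0.4994  43.4257 178.5598]
[[322.5574 160.5853]
 [322.6252 172.6385]
 [322.426  328.1285]]
shift [-0.0003  1.0166  0.4357] turn [ 0.1304 -0.1324  0.4943] rows>= 6.636251846479733 11.065305453990883 tcp [ 0.5   -0.297  0.201]
```

View pics/w5.png

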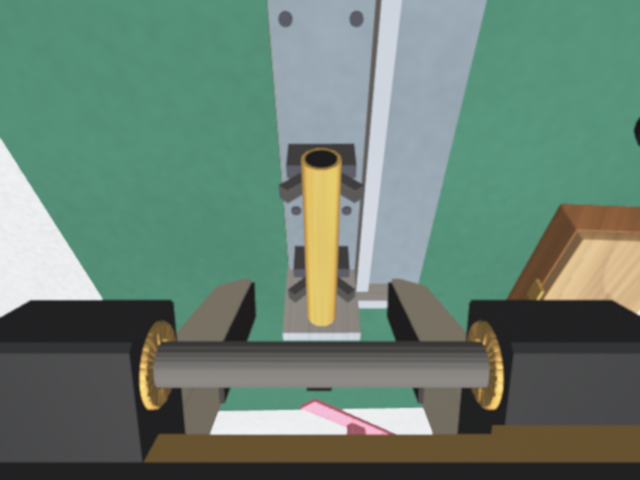

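The tube lies in both V rests, far end at the stop (row 325) and near end at (321,159), against 160.6 predicted. Now the straightedge.

Request:
carry_out:
  commands:
    - [[0, 0.3, -0.1], [0.13, -0.132, 0.494], 0.6]
    - [[0, 0.6, 0.1], [0.13, -0.132, 0.494], 0.6]
    - [[0, 1, 0.43], [0.13, -0.132, 0.494], 0.6]
    - [[0, 1, 0.43], [0.13, -0.132, 0.494], 0.6]
    - [[0, 1, 0.43], [0.13, -0.132, 0.494], 0.6]
    - [[0, 1, 0.43], [0.13, -0.132, 0.494], 0.6]
    - [[0, 1, 0.43], [0.13, -0.132, 0.494], 0.6]
    - [[0, 1, 0.43], [0.13, -0.132, 0.494], 0.6]
    - [[0, 1, 0.43], [0.13, -0.132, 0.494], 0.6]
    - [[0, 1, 0.43], [0.13, -0.132, 0.494], 0.6]
    - [[0, 1, 0.43], [0.13, -0.132, 0.494], 0.6]
    - [[0, 1, 0.43], [0.13, -0.132, 0.494], 0.6]

```text
clock: 12.75
tool_pos: [0.4989, -0.2924, 0.1988]
tool_rot: [-2.149, 2.291, 0.003]
ft_force: [0.2, -1.4, 0.6]
grip_width: 0.597
```

Request:
carry_out:
  commands:
    - [[0, 0, 0], [0, 0, 0], 0.6]
    - [[0, 0, 0], [0, 0, 0], 0.6]

```text
clock: 12.95
tool_pos: [0.5005, -0.2911, 0.2001]
tool_rot: [2.159, -2.281, 0.0]
ft_force: [1.1, -0.4, -0.1]
grip_width: 0.6
```

```bash
python3 -c "
from h import *
s=chk()
np.save('w6.npy',np.r_[s['tool_pos'],s['tool_rot']])
cv2.imwrite('pics/w6.png',bot.read_camera('wrist')[...,::-1])
p=[.4996,-.2965,-1.631]
L=[(15,100,6),(15,-100,6),(-15,-100,6),(-15,100,6),(0,0,36),(7,15,36),(-7,15,36)]
print(proj('wrist',pose(p,L),state=s))
go([.4996,-.2965,.12],0,-1.63)"
```

```text
t 12.95 q [-0.6145  0.0829  1.5729 -0.0012  1.4858  1.0114] pos [ 0.5005 -0.2911  0.2001] grasp [ 0.5005 -0.2911  0.2191] F [ 1.0745 -0.4482 -0.137 ] T [-0.0188  0.0125 -0.0253] w 55.8
grasp in rest [  -1.4351 -290.0913  219.1427]
[[348.4538  93.1679]
 [344.0632 322.6557]
 [311.4281 322.5314]
 [311.1821  92.9899]
 [329.4151 222.3788]
 [338.5138 203.6636]
 [320.6711 203.5867]]
shift [0.0185 0.003  0.3314] turn [ 0.     -0.0004  0.0013] rows>= 1.9917415633631814 0.02844319946057633 tcp [ 0.4996 -0.2965  0.101 ]
```

View pics/w6.png

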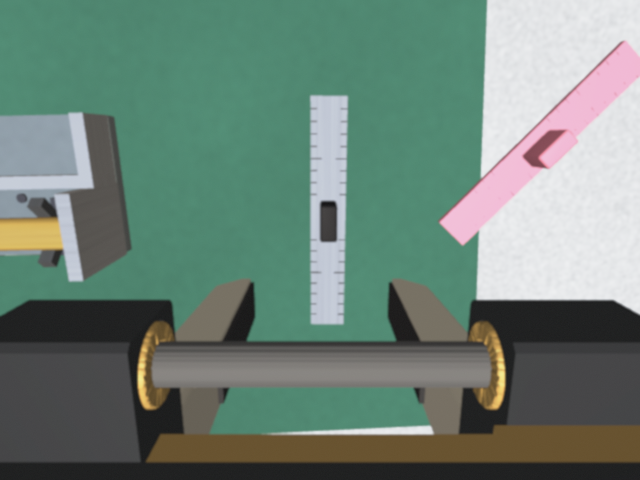

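The steel straightedge's corners are at (348,96), (344,324), (311,324) and (310,96), with the block at (328,222). The pink one is off to the right, at (545,145). I refit and go down.

```bash
python3 -c "
from h import *
w=np.load('w6.npy'); s=dict(tool_pos=w[:3],tool_rot=w[3:])
L=[(15,100,6),(15,-100,6),(-15,-100,6),(-15,100,6)]
p,r=fit('wrist',L,np.array([(348.3,95.5),(344,324),(311,324),(310,95.5)]),[.4996,-.2965,-1.631],state=s);print(p,r.T)
st()
go([p[0],p[1],.07],0,p[2]);go([p[0],p[1],.029],0,p[2])"
```

```text
[ 0.4979 -0.296  -1.6294] [[-0.5426 -0.1917  0.2068  0.5295]
 [-0.1652  0.3185  0.2431 -0.2794]]
t 13.0 q [-0.6141  0.0827  1.5725 -0.001   1.4858  1.0119] pos [ 0.5008 -0.2909  0.2004] grasp [ 0.5008 -0.2909  0.2194] F [-0.6104 -0.4253  0.6166] T [0.0952 0.0279 0.0191] w 55.6
shift [0.017  0.0086 0.4981] turn [ 0.     -0.0004  0.0011] rows>= 2.990759603837228 0.024527762547265766 tcp [ 0.4979 -0.296   0.051 ]
shift [0.0169 0.0086 0.6348] turn [ 0.     -0.0004  0.0011] rows>= 3.810261962100075 0.024527762547265766 tcp [ 0.4979 -0.296   0.01  ]
```

Request:
carry_out:
  commands:
    - [[0.017, 0.0086, 0.15], [0, 0, 0.001], 0.6]
    - [[0.017, 0.0086, 0.3], [0, 0, 0.001], 0.6]
    - [[0.017, 0.0086, 0.45], [0, 0, 0.001], 0.6]
    - [[0.017, 0.0086, 0.53], [0, 0, 0.001], 0.6]
    - [[0.017, 0.0086, 0.6], [0, 0, 0.001], 0.6]
    - [[0.017, 0.0086, 0.628], [0, 0, 0.001], 0.6]
    - [[0.017, 0.0086, 0.628], [0, 0, 0.001], 0.5]
    - [[0.017, 0.0086, 0.628], [0, 0, 0.001], 0.3]
  squeeze: 40

```text
clock: 13.8
tool_pos: [0.4993, -0.2967, 0.0138]
tool_rot: [-2.154, 2.287, -0.005]
ft_force: [1.2, 0.3, 0.6]
grip_width: 0.477
```

Request:
carry_out:
  commands:
    - [[0, 0, 0], [0, 0, 0], 0.2]
    - [[0, 0, 0], [0, 0, 0], 0.05]
    - [[0, 0, 0], [0, 0, 0], 0.05]
    - [[0, 0, 0], [0, 0, 0], 0.05]
    - [[0, 0, 0], [0, 0, 0], 0.05]
    - [[0, 0, 0], [0, 0, 0], 0.05]
    - [[0, 0, 0], [0, 0, 0], 0.05]

```text
clock: 14.5
tool_pos: [0.4987, -0.2968, 0.0133]
tool_rot: [-2.152, 2.288, -0.004]
ft_force: [-0.6, -0.2, 5.2]
grip_width: 0.147
```

```bash
python3 -c "
from h import *
s=chk()
"
```

```text
t 14.5 q [-0.6251  0.2679  1.7257 -0.0002  1.1454  1.007 ] pos [ 0.4987 -0.2968  0.0133] grasp [ 0.4986 -0.2968  0.0323] F [-0.6149 -0.1958  5.2284] T [0.0947 0.2079 0.0862] w 13.7
grasp in rest [  -3.1043 -295.8872   32.3137]
```

Request:
carry_out:
  commands:
    - [[0, 0, -0.08], [0, 0, 0], 0.05]
    - [[0, 0, -0.2], [0, 0, 0], 0.05]
    - [[0, 0, -0.33], [0, 0, 0], 0.05]
    - [[0, 0, -0.42], [0, 0, 0], 0.05]
    - [[0, 0, -0.42], [0, 0, 0], 0.05]
    - [[0, 0, -0.42], [0, 0, 0], 0.05]

```text
clock: 15.1
tool_pos: [0.4979, -0.2961, 0.1376]
tool_rot: [-2.152, 2.288, -0.002]
ft_force: [0.3, 0.3, -5.0]
grip_width: 0.143
```

```bash
python3 -c "
from h import *
s=chk()
go(pose(REST,[64,-2,158])[0],0,REST[2])
"
```

```text
t 15.1 q [-0.625   0.1253  1.6434  0.      1.3718  1.007 ] pos [ 0.4979 -0.2961  0.1376] grasp [ 0.4979 -0.2961  0.1566] F [ 0.2786  0.3042 -4.9865] T [ 0.029   0.0186 -0.0694] w 13.3
grasp in rest [  -3.9016 -295.2219  156.6293]
shift [-0.9828 -0.2015 -0.005 ] turn [-0.0001 -0.0004 -0.508 ] rows>= 6.019833158003907 10.64575561551285 tcp [ 0.5763 -0.0055  0.139 ]
```

Request:
carry_out:
  commands:
    - [[-0.09, -0.02, -0.02], [0, 0, -0.047], 0.05]
    - [[-0.18, -0.04, -0.02], [0, 0, -0.094], 0.05]
    - [[-0.27, -0.055, -0.02], [0, 0, -0.141], 0.05]
    - [[-0.36, -0.07, -0.02], [0, 0, -0.188], 0.05]
    - [[-0.46, -0.09, -0.02], [0, 0, -0.235], 0.05]
    - [[-0.55, -0.11, -0.02], [0, 0, -0.282], 0.05]
    - [[-0.64, -0.13, -0.02], [0, 0, -0.329], 0.05]
    - [[-0.73, -0.15, -0.01], [0, 0, -0.376], 0.05]
    - [[-0.82, -0.17, -0.01], [0, 0, -0.423], 0.05]
    - [[-0.9, -0.19, -0.005], [0, 0, -0.47], 0.05]
    - [[-0.983, -0.2015, -0.005], [0, 0, -0.508], 0.05]
    - [[-0.983, -0.2015, -0.005], [0, 0, -0.508], 0.05]

```text
clock: 16.3
tool_pos: [0.5747, -0.0025, 0.1361]
tool_rot: [-3.141, 0.046, 0.007]
ft_force: [-0.0, 0.4, -3.7]
grip_width: 0.148
```

Request:
carry_out:
  commands:
    - [[0, 0, 0], [0, 0, 0], 0.05]
    - [[0, 0, 0], [0, 0, 0], 0.05]

```text
clock: 16.5
tool_pos: [0.5754, -0.0062, 0.138]
tool_rot: [3.14, -0.059, -0.003]
ft_force: [0.0, -0.3, -4.6]
grip_width: 0.148
```

```bash
python3 -c "
from h import *
s=chk()
np.save('w7.npy',np.r_[s['tool_pos'],s['tool_rot']])
cv2.imwrite('pics/w7.png',bot.read_camera('wrist')[...,::-1])
L=np.array([(-15,100,6),(15,100,6),(0,0,36)])
g=s['tool_pos']; p=[g[0],g[1],REST[2]]
P=pose(p,L); P[:,2]+=g[2]-.0133
print(proj('wrist',P,state=s)); print(proj('wrist',pose(REST,[(40,100,40),(85,100,31),(40,60,40),(85,60,31)]),state=s))
go(pose(REST,[62,-2,75])[0],0,REST[2])
"
```

```text
t 16.5 q [-0.099   0.1175  1.6511 -0.0013  1.3745 -0.061 ] pos [ 0.5754 -0.0062  0.138 ] grasp [ 0.5754 -0.0062  0.157 ] F [ 0.042  -0.2572 -4.5921] T [-0.0299 -0.0977  0.0573] w 13.8
grasp in rest [ 63.1552  -2.6932 157.0495]
[[281.5377  47.707 ]
 [361.2329  47.4697]
 [321.9661 327.284 ]]
[[281.7827  74.0278]
 [357.6671  75.9142]
 [283.4291 144.3585]
 [356.4843 143.8804]]
shift [-0.0046 -0.0035  0.2754] turn [ 0.0004  0.0002 -0.0006] rows>= 1.6526529165704242 0.016341594542823877 tcp [ 0.5743 -0.0054  0.056 ]
```

View pics/w7.png

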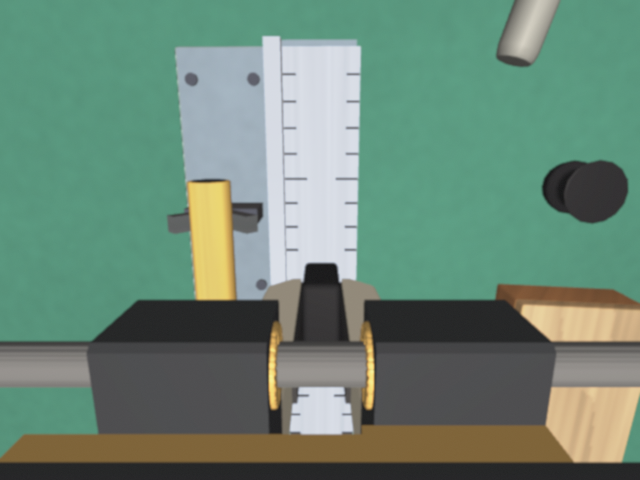

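The straightedge hangs parallel to the fence: end at row 45, columns 281–360. The tube is still seated. Lowering onto the ledge, about 7 mm clear of the fence.

Request:
carry_out:
  commands:
    - [[-0.002, 0, 0.1], [0, 0, 0], 0.05]
    - [[-0.004, 0, 0.2], [0, 0, 0], 0.05]
    - [[-0.004, 0, 0.27], [0, 0, 0], 0.05]
    - [[-0.004, 0, 0.29], [0, 0, 0], 0.05]
    - [[-0.004, 0, 0.3], [0, 0, 0], 0.05]
    - [[-0.004, 0, 0.3], [0, 0, 0], 0.05]

```text
clock: 17.15
tool_pos: [0.5761, -0.0062, 0.0508]
tool_rot: [3.14, -0.058, 0.004]
ft_force: [0.4, 0.0, -2.7]
grip_width: 0.149
```

Request:
carry_out:
  commands:
    - [[0, 0, 0.005], [0, 0, 0], 0.05]
    - [[0, 0, 0.005], [0, 0, 0], 0.05]

```text
clock: 17.35
tool_pos: [0.5764, -0.0059, 0.0497]
tool_rot: [3.14, -0.057, 0.005]
ft_force: [0.3, 0.8, -3.8]
grip_width: 0.146
```

```bash
python3 -c "
from h import *
s=chk()
"
```

```text
t 17.35 q [-0.0985  0.2084  1.7212 -0.001   1.2084 -0.062 ] pos [ 0.5764 -0.0059  0.0497] grasp [ 0.5764 -0.0059  0.0687] F [ 0.3226  0.8467 -3.7801] T [-0.034  -0.0838  0.0287] w 13.6
grasp in rest [64.0994 -2.3581 68.7387]
```

Request:
carry_out:
  commands:
    - [[0, 0, 0.007], [0, 0, 0], 0.05]
    - [[0, 0, 0.01], [0, 0, 0], 0.05]
    - [[0, 0, 0.01], [0, 0, 0], 0.05]

```text
clock: 17.65
tool_pos: [0.5754, -0.0057, 0.0454]
tool_rot: [3.14, -0.056, 0.002]
ft_force: [-0.1, 0.7, -3.2]
grip_width: 0.15
```

Request:
carry_out:
  commands:
    - [[0, 0, 0.004], [0, 0, 0], 0.05]
    - [[0, 0, 0.004], [0, 0, 0], 0.05]

```text
clock: 17.85
tool_pos: [0.5757, -0.0058, 0.0444]
tool_rot: [3.14, -0.057, 0.003]
ft_force: [0.1, -0.2, -1.8]
grip_width: 0.149
```

Request:
carry_out:
  commands:
    - [[0, 0, 0.004], [0, 0, 0], 0.05]
    - [[0, 0, 0.004], [0, 0, 0], 0.05]

```text
clock: 18.05
tool_pos: [0.5758, -0.0057, 0.0443]
tool_rot: [3.14, -0.056, 0.003]
ft_force: [-4.2, -0.3, 7.5]
grip_width: 0.147
```

Request:
carry_out:
  commands:
    - [[0, 0, -0.0025], [0, 0, 0], 0.05]
    - [[-0.006, 0, -0.0025], [0, 0, 0], 0.05]
    - [[-0.012, 0, -0.0025], [0, 0, 0], 0.05]
    - [[-0.018, 0, -0.0025], [0, 0, 0], 0.05]
    - [[-0.018, 0, -0.0025], [0, 0, 0], 0.05]

```text
clock: 18.55
tool_pos: [0.5705, -0.0056, 0.0443]
tool_rot: [3.14, -0.057, 0.004]
ft_force: [2.4, 0.4, 1.1]
grip_width: 0.146
```

Request:
carry_out:
  commands:
    - [[-0.005, 0, 0], [0, 0, 0], 0.05]
    - [[-0.005, 0, 0], [0, 0, 0], 0.05]

```text
clock: 18.75
tool_pos: [0.5691, -0.0056, 0.0444]
tool_rot: [3.14, -0.057, 0.004]
ft_force: [2.9, -0.2, 2.3]
grip_width: 0.147
```

```bash
python3 -c "
from h import *
s=chk()
"
```

```text
t 18.75 q [-0.0993  0.1977  1.7444 -0.001   1.1968 -0.0628] pos [ 0.5691 -0.0056  0.0444] grasp [ 0.569  -0.0055  0.0634] F [ 2.8789 -0.2061  2.2912] T [ 0.103  -0.5496 -0.0336] w 13.7
grasp in rest [56.7474 -2.3026 63.3551]
```

Request:
carry_out:
  commands:
    - [[-0.003, 0, 0], [0, 0, 0], 0.05]
    - [[-0.003, 0, 0], [0, 0, 0], 0.05]

```text
clock: 18.95
tool_pos: [0.5683, -0.0055, 0.0443]
tool_rot: [3.14, -0.057, 0.004]
ft_force: [3.2, -0.9, 3.3]
grip_width: 0.149
```

Request:
carry_out:
  commands:
    - [[-0.003, 0, 0], [0, 0, 0], 0.05]
    - [[-0.003, 0, 0], [0, 0, 0], 0.05]

```text
clock: 19.15
tool_pos: [0.5673, -0.0055, 0.0443]
tool_rot: [3.14, -0.057, 0.004]
ft_force: [3.9, -0.7, 5.2]
grip_width: 0.15
```

```bash
python3 -c "
from h import *
s=chk()
"
```

```text
t 19.15 q [-0.0995  0.1933  1.7495 -0.001   1.1961 -0.063 ] pos [ 0.5673 -0.0055  0.0443] grasp [ 0.5673 -0.0055  0.0633] F [ 3.8664 -0.6736  5.2463] T [ 0.058  -0.8897 -0.0761] w 13.9
grasp in rest [54.9892 -2.3171 63.3117]
```

Request:
carry_out:
  commands:
    - [[-0.003, 0, -0.001], [0, 0, 0], 0.05]
    - [[-0.003, 0, -0.001], [0, 0, 0], 0.05]

```text
clock: 19.35
tool_pos: [0.5667, -0.0055, 0.0444]
tool_rot: [3.14, -0.056, 0.005]
ft_force: [8.0, -1.6, 2.0]
grip_width: 0.148
```

Request:
carry_out:
  commands:
    - [[-0.003, 0, 0], [0, 0, 0], 0.05]
    - [[-0.003, 0, 0], [0, 0, 0], 0.05]

```text
clock: 19.55
tool_pos: [0.5666, -0.0054, 0.0444]
tool_rot: [3.14, -0.056, 0.008]
ft_force: [11.1, -0.2, -3.0]
grip_width: 0.145
```

```bash
python3 -c "
from h import *
s=chk()
"
```

```text
t 19.55 q [-0.0996  0.1891  1.7542 -0.0008  1.1932 -0.0633] pos [ 0.5666 -0.0054  0.0444] grasp [ 0.5665 -0.0054  0.0634] F [11.0728 -0.2026 -2.9878] T [ 0.0859 -2.2531 -0.0047] w 13.5
grasp in rest [54.2537 -2.2608 63.4194]
```

The fence is contacted at 11 N with near-zero moment about z, so the edge is flush. I ease the push and slide to the stop.

Request:
carry_out:
  commands:
    - [[0.003, 0, 0.002], [0, 0, 0], 0.05]
    - [[0.003, 0.006, 0.002], [0, 0, 0], 0.05]
    - [[0.003, 0.012, 0.002], [0, 0, 0], 0.05]
    - [[0.003, 0.018, 0.002], [0, 0, 0], 0.05]
    - [[0.003, 0.018, 0.002], [0, 0, 0], 0.05]

```text
clock: 20.05
tool_pos: [0.5666, -0.0091, 0.0443]
tool_rot: [-3.14, 0.056, -0.005]
ft_force: [4.7, 7.3, 5.5]
grip_width: 0.147
```

Request:
carry_out:
  commands:
    - [[0, 0.004, 0], [0, 0, 0], 0.05]
    - [[0, 0.004, 0], [0, 0, 0], 0.05]

```text
clock: 20.25
tool_pos: [0.5666, -0.0101, 0.0443]
tool_rot: [-3.139, 0.056, -0.005]
ft_force: [5.4, 9.5, 6.6]
grip_width: 0.149
```

```bash
python3 -c "
from h import *
s=chk()
"
```

```text
t 20.25 q [-0.1097  0.1909  1.7522  0.0021  1.1953 -0.075 ] pos [ 0.5666 -0.0101  0.0443] grasp [ 0.5665 -0.0102  0.0633] F [5.4106 9.5476 6.5678] T [ 1.5393 -0.9929  0.0463] w 13.9
grasp in rest [54.4061 -7.0024 63.3212]
```

Request:
carry_out:
  commands:
    - [[0.001, 0.004, -0.0015], [0, 0, 0], 0.05]
    - [[0.001, 0.004, -0.0015], [0, 0, 0], 0.05]

```text
clock: 20.45
tool_pos: [0.5665, -0.0116, 0.0443]
tool_rot: [-3.14, 0.056, -0.004]
ft_force: [6.5, 7.4, 4.1]
grip_width: 0.146
```

Request:
carry_out:
  commands:
    - [[0, 0.004, 0], [0, 0, 0], 0.05]
    - [[0, 0.004, 0], [0, 0, 0], 0.05]

```text
clock: 20.65
tool_pos: [0.5665, -0.0127, 0.0444]
tool_rot: [-3.14, 0.056, -0.004]
ft_force: [5.3, 7.2, 4.1]
grip_width: 0.147
```

Request:
carry_out:
  commands:
    - [[0, 0.004, 0], [0, 0, 0], 0.05]
    - [[0, 0.004, 0], [0, 0, 0], 0.05]

```text
clock: 20.85
tool_pos: [0.5665, -0.0135, 0.0444]
tool_rot: [-3.139, 0.056, -0.004]
ft_force: [5.7, 9.1, 3.5]
grip_width: 0.146
```

```bash
python3 -c "
from h import *
s=chk()
"
```

```text
t 20.85 q [-0.1159  0.1913  1.7517  0.0024  1.196  -0.0813] pos [ 0.5665 -0.0135  0.0444] grasp [ 0.5664 -0.0136  0.0634] F [5.7277 9.1406 3.4982] T [ 1.5674 -1.1493  0.0533] w 13.6
grasp in rest [ 54.4166 -10.433   63.3537]
```

Request:
carry_out:
  commands:
    - [[0, 0.004, 0], [0, 0, 0], 0.05]
    - [[0, 0.004, 0], [0, 0, 0], 0.05]

```text
clock: 21.05
tool_pos: [0.5664, -0.0136, 0.0443]
tool_rot: [-3.137, 0.055, -0.004]
ft_force: [6.3, 14.5, 4.3]
grip_width: 0.146
```

Request:
carry_out:
  commands:
    - [[0, 0.004, 0], [0, 0, 0], 0.05]
    - [[0, 0.004, 0], [0, 0, 0], 0.05]

```text
clock: 21.25
tool_pos: [0.5664, -0.0136, 0.0443]
tool_rot: [-3.136, 0.055, -0.004]
ft_force: [6.1, 18.9, 5.0]
grip_width: 0.147
```

```bash
python3 -c "
from h import *
s=chk()
"
```

```text
t 21.25 q [-0.1183  0.1913  1.7518  0.006   1.1963 -0.0855] pos [ 0.5664 -0.0136  0.0443] grasp [ 0.5664 -0.0137  0.0633] F [ 6.0551 18.9407  5.0436] T [ 3.1388 -1.2715  0.018 ] w 13.7
grasp in rest [ 54.4059 -10.5937  63.3402]
```

Stopped at y = -10.6 with 19 N in y, so the end is at the stop. I relieve part of the preload and release.

Request:
carry_out:
  commands:
    - [[0.001, -0.005, -0.001], [0, 0, 0], 0.05]
    - [[0.001, -0.005, -0.001], [0, 0, 0], 0.05]

```text
clock: 21.45
tool_pos: [0.5664, -0.0136, 0.0443]
tool_rot: [-3.138, 0.055, -0.003]
ft_force: [5.3, 12.4, 2.6]
grip_width: 0.15
```

Request:
carry_out:
  commands:
    - [[0, 0, 0], [0, 0, 0], 0.18]
    - [[0, 0, 0], [0, 0, 0], 0.2]
    - [[0, 0, 0], [0, 0, 0], 0.24]
    - [[0, 0, 0], [0, 0, 0], 0.28]
    - [[0, 0, 0], [0, 0, 0], 0.28]
    - [[0, 0, 0], [0, 0, 0], 0.28]

```text
clock: 22.05
tool_pos: [0.5659, -0.0167, 0.0441]
tool_rot: [3.14, -0.057, 0.001]
ft_force: [0.2, 0.7, 0.5]
grip_width: 0.281
```

```bash
python3 -c "
from h import *
s=chk()
"
```

```text
t 22.05 q [-0.1194  0.1921  1.7514 -0.0011  1.1972 -0.0827] pos [ 0.5659 -0.0167  0.0441] grasp [ 0.5659 -0.0167  0.0631] F [0.2108 0.6774 0.539 ] T [-0.0511 -0.0501  0.0363] w 26.2
grasp in rest [ 53.9736 -13.5535  63.1059]
```

Free, with no force on the tool. I lift straight up and inspect.

Request:
carry_out:
  commands:
    - [[0, 0, -0.06], [0, 0, 0], 0.28]
    - [[0, 0, -0.2], [0, 0, 0], 0.28]
    - [[0, 0, -0.36], [0, 0, 0], 0.28]
    - [[0, 0, -0.5], [0, 0, 0], 0.28]
    - [[0, -0.1, -0.6], [0, 0, 0], 0.9]
    - [[0, -0.1, -0.6], [0, 0, 0], 0.9]
    - [[0, -0.1, -0.6], [0, 0, 0], 0.9]
    - [[0, -0.1, -0.6], [0, 0, 0], 0.9]
    - [[0, -0.1, -0.6], [0, 0, 0], 0.9]
    - [[0, -0.1, -0.6], [0, 0, 0], 0.9]

```text
clock: 23.05
tool_pos: [0.5661, 0.0132, 0.2226]
tool_rot: [3.14, -0.058, -0.002]
ft_force: [0.8, 0.2, -0.8]
grip_width: 0.748
```

```bash
python3 -c "
from h import *
s=chk()
np.save('w8.npy',np.r_[s['tool_pos'],s['tool_rot']])
im=bot.read_camera('wrist')[...,::-1]
cv2.imwrite('pics/w8.png',im)
c=im[10:340,200:460] 
cv2.imwrite('pics/w8c.png',cv2.resize(c,None,fx=1.8,fy=1.8,interpolation=cv2.INTER_CUBIC))
L=[(40,90,37),(70,90,37),(70,-110,37),(40,-110,37),(40,120,40),(40,-110,40)]
print(proj('wrist',pose(REST,L),state=s))
"
```

```text
t 23.05 q [-0.0666  0.0393  1.5773 -0.0011  1.5263 -0.0297] pos [0.5661 0.0132 0.2226] grasp [0.5662 0.0132 0.2416] F [ 0.7614  0.1568 -0.791 ] T [ 0.011  -0.1015 -0.0381] w 69.5
grasp in rest [ 53.2177  16.3034 241.6103]
[[305.0753 127.9895]
 [342.5395 127.9299]
 [340.1708 354.0812]
 [307.3955 354.1096]
 [304.5204  87.952 ]
 [307.2894 355.7671]]
```

View pics/w8c.png

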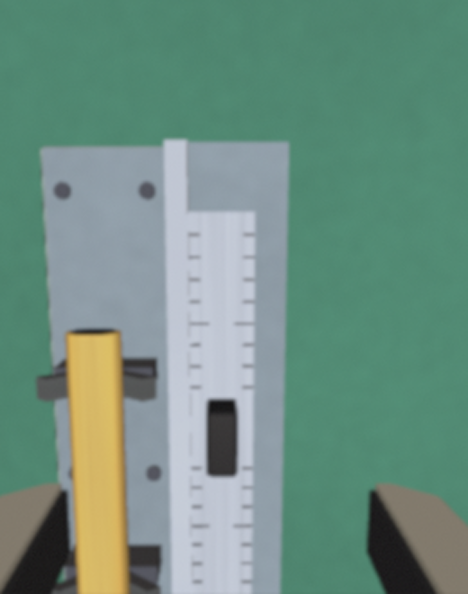

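The near end is right: end at row 128 against 128.0 predicted, edge tight to the fence, tube in both V rests. That was my last viewable picture, so I check the stop end numerically from a higher pose.

Request:
carry_out:
  commands:
    - [[0, 0.05, -0.15], [0, 0, 0], 0.9]
    - [[0, 0.1, -0.3], [0, 0, 0], 0.9]
    - [[0, 0.1, -0.4], [0, 0, 0], 0.9]
    - [[0, 0.1, -0.4], [0, 0, 0], 0.9]
    - [[0, 0.1, -0.4], [0, 0, 0], 0.9]
    - [[0, 0.1, -0.4], [0, 0, 0], 0.9]
    - [[0, 0.1, -0.4], [0, 0, 0], 0.9]

```text
clock: 23.8
tool_pos: [0.565, -0.016, 0.3422]
tool_rot: [3.14, -0.056, -0.003]
ft_force: [-0.4, 0.0, 0.6]
grip_width: 0.9
```

```bash
python3 - <<'E'
from h import *
s=chk()
im=np.mean([bot.read_camera('wrist').astype(float) for _ in range(4)],0)
np.save('w9.npy',im)
for y in (85,60,35,-40,-60,-80,-95,-104):
    pr=lambda x,z:proj('wrist',pose(REST,[x,y,z]),state=s)[0]
    a,b=pr(30,40),pr(70,37); row=int(round(b[1]))
    g=im[row-1:row+2].mean(0).sum(-1)/3
    d=cv2.GaussianBlur(np.gradient(g)[None],(0,0),.8)[0]
    def peak(c,sg):
        i=np.arange(int(c)-7,int(c)+8); w=np.clip(sg*d[i],0,None); k=i[np.argmax(w)]; j=np.arange(k-2,k+3); w=np.clip(sg*d[j],0,None); return (w*j).sum()/w.sum()
    e=peak(b[0],-1);f=peak(a[0],1)
    print(y,"row",row,"pred fence,edge",a[0],b[0],"obs",f,e,"diff",f-a[0],e-b[0], "gap profile",g[int(pr(40,40)[0])-3:int(pr(40,40)[0])+7].round().astype(int))
# end along column at x=62: profile over the stop
for x,y0,z in((62,90,37),(62,-110,37)):
    c=proj('wrist',pose(REST,[x,y0,z]),state=s)[0];print(x,y0,c,im[int(c[1])-8:int(c[1])+9,int(c[0])-3:int(c[0])+4].mean((1,2)).round().astype(int))
for y0 in(40,-110):
    c=proj('wrist',pose(REST,[0,y0,76]),state=s)[0];print("tube",y0,c);print(im[int(c[1])-8:int(c[1])+9,int(c[0])-2:int(c[0])+3].mean(1).round().astype(int).tolist())
E
```

```text
t 23.8 q [-0.1185  0.021   1.3804 -0.0009  1.742  -0.0827] pos [ 0.565  -0.016   0.3422] grasp [ 0.565  -0.016   0.3612] F [-0.4319  0.0256  0.5613] T [-0.0098 -0.0879  0.0211] w 83.7
grasp in rest [ 53.1378 -12.9268 361.2225]
85 row 106 pred fence,edge 299.8320353804997 337.6528678169178 obs 298.8103345892955 336.67108423707396 diff -1.0217007912041822 -0.9817835798438637 gap profile [199 199 198 198 200 200 199 198 199 201]
60 row 131 pred fence,edge 300.1298302758443 337.44600787776204 obs 298.9931834957488 336.217257912276 diff -1.136646780095532 -1.2287499654860312 gap profile [199 196 188 181 180 181 182 186 194 200]
35 row 154 pred fence,edge 300.419762727937 337.24457580833723 obs 299.1567537630859 336.1426640562667 diff -1.2630089648511102 -1.1019117520705208 gap profile [201 200 200 201 202 203 203 201 200 201]
-40 row 222 pred fence,edge 301.24538059418836 336.6707913628058 obs 300.0967132774493 335.8201622402902 diff -1.148667316739079 -0.8506291225156133 gap profile [204 199 190 182 179 179 181 188 195 198]
-60 row 239 pred fence,edge 301.45502853752237 336.525048169178 
[... 880 characters left out ...]
98 200 200 200 200 193 170 136 113 124 161 190 202 204 204 204]
tube 40 [268.5417 151.0173]
[[143, 156, 166], [143, 156, 167], [143, 156, 167], [143, 156, 167], [142, 156, 166], [136, 148, 158], [131, 134, 134], [156, 139, 105], [192, 164, 96], [212, 180, 100], [215, 184, 102], [215, 185, 102], [215, 185, 103], [215, 184, 102], [215, 184, 102], [215, 184, 103], [215, 184, 102]]
tube -110 [272.7815 292.4274]
[[215, 185, 102], [215, 185, 102], [215, 185, 102], [215, 185, 102], [215, 185, 102], [215, 184, 102], [203, 174, 102], [169, 148, 102], [138, 130, 116], [148, 149, 153], [174, 178, 188], [188, 194, 205], [191, 197, 210], [191, 197, 209], [191, 197, 209], [191, 197, 210], [190, 196, 208]]
```

Both checks agree. The fence-to-edge spacing is constant to about 0.2 px along the length wherever the edges were detected cleanly. Both straightedge ends and both tube ends match the in-place projection, apart from a common 1 px camera offset. Handing in.

```bash
python3 -c "
from h import *
print(bot.hand_in()); st()"
```

```text
the job is handed in; nothing more can be done
None
the job is handed in; nothing more can be done
```

I laid the brass tube in the two V rests with one end pushed against the stop and let go. Then I set the straightedge on the ledge, pushed it to the fence and slid it to the same stop. I handed in at about 24 s of the 61 s allowed, with the gripper well clear.

**Last checks:**
- **Straightedge along the fence:** its spacing from the fence stayed constant to about 0.3 px where both edges were detected cleanly. In three rows, all in the stop half (y -60, -80 and -95), the edge finder locked onto a wrong line, so I ignored those readings.
- **Ends at the stop:** both ends of the straightedge and of the tube fell about 1 px from the predicted in-place positions. The fence and edge lines showed a similar 1 px shift, so I took it as camera calibration. Both parts also stopped moving under a push of 15–19 N against the stop.
- **Stop end of the straightedge:** this was checked only by numbers, because I had used all 12 pictures. The dark band between the straightedge's end and the stop's top fits the stop's shaded face, so I read it as contact.
- **Bystanders and look-alikes:** I moved none of them on purpose and saw no sign of contact, but I made no separate check of their positions at the end.

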